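Tap a jammed plug-in module loose from its instrument bay

TASK

The plug-in module is jammed in the mouth of its bay. Take the mallet and drive the backs of the module's two protruding ears with light taps, left and right in turn, until the module's wide collar is completely out of the bay's mouth on both sides, but leave its narrow tail inside. Then stand the mallet upright on its cork pad again; do not touch the module with the gripper, and leave everything else where it is.

Things in the scene. Friction and masses are not known exactly. Their poses are not given: they have to be found in the camera images.
- bay: Fixed grey housing, 140 long (x), 104 wide (y), 44 high; origin at the middle of its open mouth, table level, the housing lying to its own +x and the mouth facing its -x, roughly the robot, up to 0.4 rad askew. In the mouth two jaws, 36 long in x, leave a slot 72 wide, 38 high under a closed roof; behind them the inside is 92 wide.
- module: Jammed module, loose on the table, 0.35-0.7 kg: aluminium panel 200 wide (y), 50 high, x -12 to -4 in its frame; behind it a steel collar 70 wide, 34 high, x -4 to 36; then a black tail 36 wide, 30 high, x 36 to 91. Origin at table level, at first within 3 of the bay's origin, same yaw. It must go along the bay's -x. The panel's ears stick out 48 beyond the bay's sides.
- ear_left (a point): Tap point on the panel's back face, left ear (module +y): 78 from the middle, 22 high; drive it along the bay's -x. Free between bay side (52) and ear end (100). 3 to 8 N moves it. Driving one ear turns the module about 0.1 rad (up to 0.3 when nearly out), then the collar wedges in the slot and pushing on is useless: drive the other ear, gaining 5 to 17 each turn.
- ear_right (a point): The same point on the right ear (module -y).
- collar_left (a point): Rear left corner of the collar, 36 behind the module's origin. It is out of the bay when its x in the bay's frame is negative.
- collar_right (a point): Rear right corner of the collar.
- tail_end (a point): Middle of the tail's rear end, 91 behind the module's origin. It is inside the bay while its x in the bay's frame is positive.
- mallet: Mallet, 0.3 kg, standing upright on its head. Head: black block with white end faces, 70 long (x, between the two striking faces), 36 wide (y), 36 high. Handle: square wood 24 by 24, rising from the middle of the head to 115 above its underside. Origin: middle of the head's underside.
- pad: Fixed square cork pad, 120 by 120, 4 thick, on which the mallet stands at the start, to the left or right of the bay. Origin: middle of its underside.
- tray: Fixed grey open tray of spare knobs, 130 by 110, 35 high, on the other side of the bay from the pad. Origin: middle of its underside.
- can: Spray can, 52 diameter, about 110 high, standing beside the bay on its right, about 147 from its middle line, 50 to 90 behind the mouth. Must stay where it is. Origin: middle of its underside.
- spool: Metal solder spool, 54 diameter, 50 high, standing beside the bay on its left, about 147 from its middle line, 50 to 90 behind the mouth. Must stay where it is. Origin: middle of its underside.
- screwdriver: Screwdriver, 180 long, lying across in front of the module's panel, about 140 to 160 in front of the mouth. Must stay where it is. Origin: middle of its length, underside.
- multimeter: Yellow multimeter, 150 by 75, 34 high, lying behind the bay. Must stay where it is. Origin: middle of its underside.
- mug: White mug, 80 diameter, 90 high, at the back right. Must stay where it is. Origin: middle of its underside.
Things that resemble listed ones, but are neither listed nor needed, are in the scene too. Several things look just like the pad: the one meant starts farthest to the robot's right. Leave any orange look-alike of the mallet alone.

How it is judged (in metres and radians):
On the way, in this order (a step that is already met when the one before it is completed fails the run):
1. the mallet is lifted off its pad (height (world z) of mallet above 0.03 m), for 0.1 s.
2. one side of the module has come out by a few millimetres (x of any of ear_left, ear_right in the frame of bay below -0.009 m), for 0.1 s.
3. both sides of the module have come out by more than a centimetre (x of each of ear_left, ear_right in the frame of bay below -0.016 m), for 0.1 s.
At the end, for the whole second after the job is handed in: Both rear corners of the module's collar are out of the bay's mouth (x in the bay's frame below 0), the tail's end is still inside (above 0), the module stands flat (tilt under 0.1 rad) and at rest; the mallet stands upright (tilt under 0.1 rad) and at rest on the pad, within 45 mm of its centre (x of each of collar_left, collar_right in the frame of bay below 0 m and x of tail_end in the frame of bay above 0 m and angle between each of module, mallet's own z axis and vertical below 0.1 rad and linear speed of each of module, mallet below 0.02 m/s and horizontal distance between mallet and pad below 0.045 m and height (world z) of mallet below 0.008 m); the robot touches nothing.
It fails at once if the gripper or arm touches the module (contact force between any of the fingers, the arm and module above 1 N).
It fails at once if the module is struck hard: more than 60 N between mallet and module (contact force between mallet and module above 60 N).
It fails at once if a bystander is moved by more than 20 mm (distance of any of can, spool, screwdriver, multimeter, mug from where it was at the start of the episode above 0.02 m).
It also fails if it takes over 67 s, if anything falls off the work surface, if the arm or the gripper's body presses on something with over 40 N, if the wrist force passes 120 N, or if a joint passes its speed limit or range.

ROBOT

A 6-joint arm with a two-finger parallel gripper is mounted at the origin on the work surface. World frame = base frame: x ahead of the robot, y to its left, z up, the work surface at z = 0. Lengths are in mm, angles in rad, forces in N, time in s.
With the tool pointing down it reaches from about 300 to 775 mm from the base axis. Payload 14.6 kg.
Tool frame: the origin (TCP) lies at the very end of the fingers, on their centre line; the grasp point (between the pads) lies 19 mm behind it; z points along the fingers, y is the line along which they close (so a half turn about z gives the same grasp; the last joint's range is limited). The gripper opens to 94 mm and grips with 3 to 60 N. Pads are 16 mm wide; open, the fingers measure 119 mm over their backs; the gripper's body (75 mm by 177 mm) begins 78 mm behind the grasp point.
Start: joints at [1.075, 0.3, 1.521, -0, 1.321, -0.067], TCP at [228.675, 500.197, 205.446] pointing down, gripper open.
Joint ranges: [-3.03, 3.03], [-0.79, 2.21], [0.23, 2.52], [-1.04, 4.18], [0, 3.07], [-2.55, 2.55]. Speed limits (rad/s): [2.22, 2.22, 2.57, 3.14, 3.14, 3.14].

INTERFACE

Orientations are given as [roll, pitch, yaw] about the fixed x, y, z axes, in that order (R = Rz(yaw) Ry(pitch) Rx(roll)).
In Python, from cell import manip gives the robot as it stands.
- The arm moves only by the tool servo_tool, never from a script. Its argument "motion" is a list that holds one entry, the list of rows, each a list of 7 numbers: the shift along the world's x, y, z as a fraction of full scale, then the turn, a rotation vector about the world's x, y, z as a fraction of full scale, then the closure, from 0 (fully open) to 1 (shut). In form: [[[x, y, z, rx, ry, rz, gripper], ...]]. A call has 1 to 10 rows; each row is the pose to reach, as a shift and turn from the pose commanded when the call began, turning the shorter way round; what a row does not reach only later rows make up. Full scale, the value 1, is 0.5 m for a shift and pi rad for a turn. A row lasts 1/10 s, in which the tool goes at most 50 mm and 8.59 degrees, less where a joint would pass 70% of its speed; a pose out of reach is approached as far as the arm can. A call with a number of a shift or a turn outside -1 to 1 is refused whole. A call with a gripper value outside its range is refused whole. The fingers move at their own pace and stop on an object; "newtons" is the grip in N (left out, the last holds). Time passes only in rows, so rows that repeat a pose let the fingers close. It gives the time, the measured TCP pose, the force, the opening and the grip force at its end, in the units of the state.
- manip.read_state(): the state, without advancing time (a new reading comes with each control period).
- manip.camera(name): name is "scene" or "top"; returns a dict with "frame" (400x640x3 uint8, red, green, blue), "range_z" (400x640 float32, mm along the optical axis (not along the pixel's ray), 0 where there is no reading), "vfov" (degrees; the focal length in pixels is half the picture's height over the tangent of half this angle, whatever the lens; pixels are square), "cx", "cy" (the principal point, pixels), "cam_to_world" (4x4, takes a point from camera to world coordinates). Camera axes: x right, y down, z forward; pixel columns grow to the right and rows downward; lengths in mm; the calibration is good to about 2 mm. A picture is of the moment at which its call begins.
- manip.sign_off(): hands the job in; it is judged then, once.
The state is a dict: "clock": time; "joints": joint angles; "qd": joint speeds; "effort": joint torques, N m; "eef_pos": TCP position; "eef_rot": TCP orientation; "wrist_force": force on the tool from outside, world axes, zero at the start; "moment": the same for the moment, N m; "finger_gap": finger opening in mm; "finger_force": force on a finger pad.
Only numpy, scipy, OpenCV 4.12 (cv2) and the standard library are available. Lean on these libraries where they do the work, as an engineer would, in place of code of your own. Each camera call takes 0.05 s, during which the arm holds its last target. There are 200 camera calls.

## Working session

There is one attempt and no reset: what is moved stays moved. The work goes in short steps, Python scripts to look and compute and a tool call to move; the robot and the scene stay as the last step left them, time stands still between calls to the robot, and variables do not carry over. Pictures are saved under pics/ and viewed, at most 10 in all, crops included, and the job is handed in when it is done.

Besides the shell and the picture viewer there is one more tool, called as name([rows], argument=value, ...), one row to a line, values as JSON. servo_tool: Moves the arm, as the interface text tells. Its arguments: {"type":"object","properties":{"motion":{"type":"array"},"newtons":{"type":"number"}},"required":["motion"]}

```bash
mkdir -p pics; cat > h.py <<'E'
import numpy as np, cv2
from cell import manip
def cam(n):
    c=manip.camera(n); f=200/np.tan(np.radians(c['vfov'])/2)
    v,u=np.mgrid[0:400,0:640]; z=c['range_z']
    P=np.stack([(u-c['cx'])/f*z,(v-c['cy'])/f*z,z,np.ones_like(z)],-1)@np.array(c['cam_to_world']).T
    P=P[...,:3]; P[z<=0]=np.nan
    return c,P
def save(c,n,box=None,s=1):
    im=c['frame'][...,::-1]
    if box: x0,y0,x1,y1=box; im=im[y0:y1,x0:x1]
    cv2.imwrite('pics/'+n,cv2.resize(im,None,fx=s,fy=s))
E
python3 - <<'E'
from h import *
for n in('top','scene'):
    c,P=cam(n); save(c,n+'0.png'); np.savez(n+'0.npz',P=P,f=c['frame']); print(n,np.array(c['cam_to_world']).round(3).tolist(),c['vfov'])
print(manip.read_state())
E
```

```text
top [[0.006, -0.998, 0.062, 455.392], [-1.0, -0.007, -0.011, 105.047], [0.012, -0.062, -0.998, 1212.088], [0.0, 0.0, 0.0, 1.0]] 56.34986940141436
scene [[0.77, 0.342, -0.538, 1159.267], [0.638, -0.423, 0.644, -657.33], [-0.007, -0.839, -0.544, 703.532], [0.0, 0.0, 0.0, 1.0]] 51.66500299212502
{'clock': 0.1, 'joints': array([ 1.07537655e+00,  3.00418193e-01,  1.52151022e+00,  3.67894470e-05,
        1.32067821e+00, -6.65833444e-02]), 'qd': array([-0.00150576, -0.00030017, -0.00475664,  0.00078735, -0.0018141 ,
       -0.00045356]), 'effort': array([ 1.28199747e-03, -5.32643652e+01, -3.53290057e+01,  7.10417144e-02,
        2.34257657e-02, -1.73428418e-05]), 'eef_pos': array([228.57495193, 500.00495672, 204.94531953]), 'eef_rot': array([-3.14058330e+00, -1.03020153e-04,  2.71274705e+00]), 'wrist_force': array([-0.10897455, -0.32208463, -0.456273  ]), 'moment': array([-0.05312264, -0.00236422, -0.0070454 ]), 'finger_force': 0.0, 'finger_gap': 94.04393759623427}
```

View pics/top0.png

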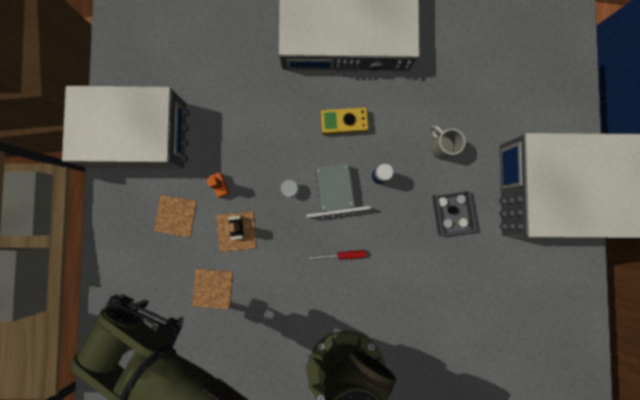

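View pics/scene0.png

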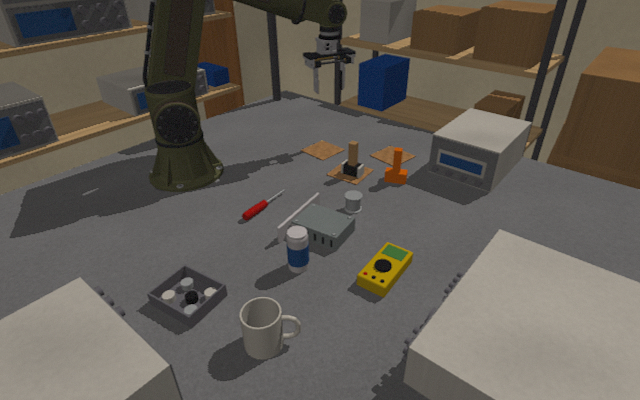

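The top view shows the mallet at (236,229) on the rightmost of the three pads. The bay is at (335,187) with the panel at (338,211), the spool at (289,188), the can at (383,173) and the screwdriver at (340,255). Next I'll measure from the point clouds.

```bash
cat > m.py <<'E'
from h import *
def rect(P,m):
    q=P[m][:,:2].astype(np.float32); (c,s,a)=cv2.minAreaRect(q); return np.round(c,1),np.round(s,1),round(a,1),len(q),'z',np.round(np.percentile(P[m][:,2],[5,50,95]),1)
def W(P,x0,x1,y0,y1,z0,z1): 
    with np.errstate(invalid='ignore'): return (P[...,0]>x0)&(P[...,0]<x1)&(P[...,1]>y0)&(P[...,1]<y1)&(P[...,2]>z0)&(P[...,2]<z1)
E
python3 - <<'E'
from m import *
D={n:np.load(n+'0.npz') for n in('top','scene')}
P=D['top']['P']
for nm,(u,v) in dict(mallet=(236,229),mh=(236,223),pad=(222,245),bay=(335,187),panel=(338,211),spool=(289,188),can=(383,173),sd=(340,255),orange=(217,185)).items(): print(nm,P[v,u].round(1))
for n in D:
    P=D[n]['P']; f=D[n]['f'].astype(int)
    print(n)
    b=P
    print('bay',rect(P,W(P,440,640,20,200,38,47.5)))
    print('panel',rect(P,W(P,400,560,-20,220,47.8,56)))
    print('sd',rect(P,W(P,300,420,-50,220,8,60)))
    print('malletall',rect(P,W(P,350,480,340,460,8,140)))
    print('handle top',rect(P,W(P,350,480,340,460,105,140)))
    print('head',rect(P,W(P,350,480,340,460,30,50)))
    cork=(f[...,0]-f[...,2]>40)
    print('cork',rect(P,cork&W(P,340,490,320,480,-4,12)))
E
```

```text
mallet [445.3 338.7  78.8]
mh [463.4 341.6  66.5]
pad [393.1 397.9   4.4]
bay [578.4  37.9  44.7]
panel [502.8  28.7  49.9]
spool [574.3 182.4  44.1]
can [ 614.1 -100.8  112.5]
sd [365.1  20.7  30.1]
orange [578.1 398.2  81.5]
top
bay (array([562.8, 109.5]), array([151.9, 176.6]), 0.8, 1006, 'z', array([39.3, 42.7, 46.7]))
panel (array([522.6,  89.5]), array([ 71.8, 215.7]), 0.2, 107, 'z', array([47.9, 49.7, 52.7]))
sd (array([354.8,  69.8]), array([ 26.2, 243.7]), 8.2, 254, 'z', array([11.9, 20.6, 26.7]))
malletall (array([429. , 376.5]), array([102.6,  74.1]), 1.2, 220, 'z', array([  9.2,  40.7, 120.4]))
handle top (array([451.3, 351.9]), array([23.4, 23.5]), 2.1, 66, 'z', array([114.2, 118.4, 121. ]))
head (array([448. , 356.3]), array([62.5, 32.2]), 0.5, 122, 'z', array([36.2, 38.8, 43.1]))
cork (array([432.7, 368.4]), array([116. ,  95.1]), 1.7, 607, 'z', array([-0.7,  2.9,  6.9]))
scene
bay (array([565.6, 104.3]), array([148.4, 168.8]), 0.1, 808, 'z', array([41.7, 44.3, 46.5]))
panel (array([513.8,  94.3]), array([227.6,  68. ]), 81.1, 135, 'z', array([48.1, 50.1, 52. ]))
sd (array([366.5,  32.7]), array([ 24.6, 165.8]), 3.1, 216, 'z', array([10.7, 20.2, 26.5]))
malletall (array([447.2, 356.4]), array([65.2, 33.4]), 0.7, 168, 'z', array([ 38.6,  76.4, 119.5]))
handle top (array([449.2, 349.9]), array([26. , 23.4]), 8.3, 44, 'z', array([106. , 117.6, 121.1]))
head (array([447.2, 356.4]), array([65.2, 33.4]), 0.7, 58, 'z', array([37.4, 40.9, 48.2]))
cork (array([434.8, 367.3]), array([110.3,  94.5]), 0.3, 121, 'z', array([1.3, 4.3, 6.6]))
```

```bash
cat > cc.py <<'E'
from m import *
def comp(mask,P,xy):
    n,l=cv2.connectedComponents(mask.astype(np.uint8),connectivity=4)
    d=np.hypot(P[...,0]-xy[0],P[...,1]-xy[1]); d[~mask]=9e9
    i=np.unravel_index(np.nanargmin(d),d.shape); return l==l[i]
E
python3 - <<'E'
from cc import *
from scipy.spatial import cKDTree
D={n:np.load(n+'0.npz') for n in('top','scene')}
for n in D:
    P=D[n]['P']; f=D[n]['f'].astype(int); print(n)
    for nm,w,xy in [('bay',(440,680,-60,135,42,47.2),(578,38)),('panel',(440,560,-80,160,47.8,56),(503,28)),('spool',(530,620,130,230,44,56),(575,178)),('can',(550,670,-170,-60,100,125),(614,-105)),('handle',(400,500,300,420,112,126),(450,351)),('head',(380,520,280,420,33,48),(455,351)),('sd',(330,420,-80,130,12,40),(365,20)),('orange',(500,640,340,480,15,150),(578,398)),('ohead',(500,640,340,480,15,45),(578,398))]:
        try: m=comp(W(P,*w),P,xy); print(nm,rect(P,m),P[m].mean(0).round(1))
        except Exception as e: print(nm,e)
    cork=(f[...,0]-f[...,2]>35)&W(P,330,540,250,520,-6,14)
    m=comp(cork,P,(393,398)); print('cork',rect(P,m))
c=D['top']['f'][190:260,190:430,::-1]; cv2.imwrite('pics/c1.png',cv2.resize(c,(800,233),interpolation=cv2.INTER_CUBIC))
E
```

```text
top
bay (array([572.2,  35.3]), array([ 9. , 10.2]), 71.6, 8, 'z', array([42.7, 44.9, 46.4])) [572.1  36.8  44.7]
panel (array([504.2,  25.7]), array([6. , 3.1]), 88.3, 5, 'z', array([49.9, 50.3, 54.8])) [504.   26.3  51.7]
spool (array([577.1, 185.3]), array([51.2, 50.4]), 0.9, 217, 'z', array([45.3, 48.5, 52.4])) [576.2 184.1  48.7]
can (array([ 620.9, -105.6]), array([45.8, 46.8]), 84.9, 204, 'z', array([104.8, 108.5, 111.7])) [ 620.7 -105.4  108.4]
handle (array([451.3, 351.4]), array([23.3, 24.4]), 1.8, 70, 'z', array([114.2, 118.5, 121. ])) [451.6 350.9 118. ]
head (array([451.6, 351.3]), array([69.5, 36.6]), 7.2, 188, 'z', array([35.7, 38.7, 42.7])) [451.3 349.3  38.9]
sd (array([367.1, -10.3]), array([25.6, 98.3]), 1.1, 225, 'z', array([14.9, 22.1, 27. ])) [367.5 -14.2  21.6]
orange (array([586.9, 408.3]), array([70.9, 37.6]), 23.0, 323, 'z', array([ 22.8,  37.5, 115.6])) [583.6 402.6  59.6]
ohead (array([586.9, 408.3]), array([70.9, 37.6]), 23.0, 190, 'z', array([20.7, 34.1, 39.5])) [582.3 401.   33. ]
cork (array([437.6, 355.1]), array([120.6, 120.5]), 5.8, 997, 'z', array(
[... 452 characters left out ...]
09.9, 112. ])) [ 623.  -110.5  108.7]
handle (array([449.6, 347.3]), array([25.7, 28.5]), 8.7, 43, 'z', array([113.5, 118.1, 121.1])) [451.5 346.6 117.6]
head (array([450.4, 350.7]), array([70.3, 42.1]), 8.1, 127, 'z', array([34.5, 40.1, 45.4])) [454.4 343.9  39.7]
sd (array([366.9,  25.6]), array([ 24.6, 180. ]), 3.1, 244, 'z', array([13.2, 20.4, 26.4])) [369.3  -7.2  19.9]
orange (array([586. , 405.7]), array([69.9, 43.6]), 23.6, 410, 'z', array([ 19.5,  38.5, 114.5])) [590.  398.4  55.8]
ohead (array([586. , 405.7]), array([69.9, 43.6]), 23.6, 223, 'z', array([16.9, 33.4, 39.4])) [590.6 398.3  30.8]
cork (array([439. , 355.8]), array([117.8, 129.4]), 5.2, 319, 'z', array([1.2, 4.2, 6.9]))
```

View pics/c1.png

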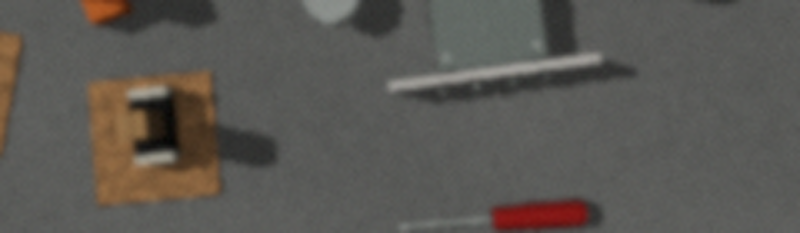

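The crop shows the mallet at about (152,125), the panel running from (390,87) to (600,58), and the screwdriver clear in front.

The two views agree:
- **Mallet:** (451,351), yaw 0.13, with the handle top at about 118.
- **Bay mouth:** about (508.5,29.4), yaw 0.137.
- **Pad:** (438,355).

Next move is to a point above the handle.

servo_tool([
  [[0.4446,-0.2984,0,0,0,-0.322,0],[0.4446,-0.2984,0,0,0,-0.322,0],[0.4446,-0.2984,0,0,0,-0.322,0],[0.4446,-0.2984,0,0,0,-0.322,0],[0.4446,-0.2984,0,0,0,-0.322,0],[0.4446,-0.2984,0,0,0,-0.322,0],[0.4446,-0.2984,0,0,0,-0.322,0],[0.4446,-0.2984,0,0,0,-0.322,0],[0.4446,-0.2984,0,0,0,-0.322,0],[0.4446,-0.2984,0,0,0,-0.322,0]],
], newtons=60)

```text
clock: 1.1
eef_pos: [450.6, 351.3, 205.4]
eef_rot: [-3.141, 0.0, 1.705]
wrist_force: [-0.4, 0.1, -0.8]
finger_gap: 93.7
finger_force: 0.0
```

servo_tool([
  [[0,0,-0.08,0,0,0,0],[0,0,-0.16,0,0,0,0],[0,0,-0.22,0,0,0,0],[0,0,-0.252,0,0,0,0],[0,0,-0.252,0,0,0,0.4],[0,0,-0.252,0,0,0,0.8],[0,0,-0.252,0,0,0,1],[0,0,-0.252,0,0,0,1],[0,0,-0.252,0,0,0,1],[0,0,-0.252,0,0,0,1]],
])

```text
clock: 2.1
eef_pos: [451.1, 351.1, 79.9]
eef_rot: [3.141, -0.0, 1.701]
wrist_force: [-0.1, -0.6, 0.4]
finger_gap: 49.7
finger_force: 0.0
```

servo_tool([
  [[0,0,0,0,0,0,1],[0,0,0,0,0,0,1],[0,0,0,0,0,0,1],[0,0,0,0,0,0,1],[0,0,0,0,0,0,1],[0,0,0,0,0,0,1],[0,0,0.04,0,0,0,1],[0,0,0.08,0,0,0,1],[0,0,0.12,0,0,0,1],[0,0,0.16,0,0,0,1]],
])

```text
clock: 3.1
eef_pos: [450.8, 350.9, 159.9]
eef_rot: [-3.141, 0.0, 1.701]
wrist_force: [-0.2, -0.4, -1.8]
finger_gap: 23.7
finger_force: 60.0
```

servo_tool([
  [[0.02,-0.056,0,0,0,0.001,1],[0.047,-0.13,0,0,0,0.0015,1],[0.076,-0.214,0,0,0,0.0015,1],[0.106,-0.298,0,0,0,0.0015,1],[0.134,-0.376,0,0,0,0.0015,1],[0.157,-0.44,0,0,0,0.0015,1],[0.1708,-0.478,0,0,0,0.0015,1],[0.1708,-0.478,0,0,0,0.0015,1]],
])

```text
clock: 3.9
eef_pos: [536.9, 109.8, 159.1]
eef_rot: [-3.141, 0.0, 1.703]
wrist_force: [-0.2, 0.4, -2.5]
finger_gap: 23.6
finger_force: 60.0
```

```bash
cat > look.py <<'E'
import sys
from cc import *
from scipy.optimize import least_squares
O=np.array([508.5,29.4]); a=.137; ex=np.array([np.cos(a),np.sin(a)]); ey=np.array([-ex[1],ex[0]])
def bf(p): d=np.asarray(p)[...,:2]-O; return np.stack([d@ex,d@ey],-1)
def panel(P):  # top edge of panel: fit line in bay frame
    q=bf(P); 
    with np.errstate(invalid='ignore'): m=(q[...,0]>-95)&(q[...,0]<15)&(abs(q[...,1])<115)&(abs(P[...,2]-50)<2.2)
    m&=~((q[...,0]>-1)&(abs(q[...,1])<60))
    x,y=q[m].T
    r=least_squares(lambda t:x-t[0]-t[1]*y,[np.median(x),0],loss='soft_l1',f_scale=3).x
    return dict(xc=round(float(r[0]),1),yaw=round(float(-r[1]),3),n=int(m.sum()),y=np.round([y.min(),y.max()],0).tolist(), L=round(float(r[0]+78*r[1]),1),R=round(float(r[0]-78*r[1]),1))
if __name__=='__main__':
    for n in sys.argv[1:] or ('scene',):
        c,P=cam(n); np.savez('last_'+n,P=P,f=c['frame']); save(c,'last_%s.png'%n)
        try: print(n,panel(P))
        except Exception as e: print(n,e)
    s=manip.read_state(); print(s['clock'],s['eef_pos'].round(1),'bf',bf(s['eef_pos']).round(1),s['wrist_force'].round(1))
E
python3 - <<'E'
from look import *
for n in('top','scene'):
    D=np.load(n+'0.npz'); P=D['P']; print(n,panel(P))
    # bay edges: points z~44 inside; extents of x and y in bay frame
    q=bf(P); m=(abs(P[...,2]-44)<2.5)&(q[...,0]>8)&(q[...,0]<160)&(abs(q[...,1])<75)
    qq=q[m]; print('bay pct',np.percentile(qq,[.5,2,98,99.5],axis=0).round(1).tolist())
E
python3 look.py top scene
python3 - <<'E'
from look import *
for n in('top','scene'):
    P=np.load('last_%s.npz'%n)['P']
    for lo,hi in((112,128),(95,135)):
        try:
            m=W(P,480,600,50,175,lo,hi); print(n,lo,rect(P,m))
        except Exception as e: print(e)
E
```

```text
top {'xc': -5.3, 'yaw': 0.007, 'n': 96, 'y': [-98.0, 101.0], 'L': -5.8, 'R': -4.7}
bay pct [[8.8, -49.7], [11.0, -48.4], [140.4, 51.4], [141.9, 53.0]]
scene {'xc': -6.2, 'yaw': 0.005, 'n': 151, 'y': [-101.0, 100.0], 'L': -6.6, 'R': -5.9}
bay pct [[8.6, -52.5], [11.4, -51.3], [139.6, 50.6], [141.1, 53.5]]
top {'xc': -5.3, 'yaw': 0.009, 'n': 56, 'y': [-98.0, 38.0], 'L': -6.0, 'R': -4.6}
scene {'xc': -6.5, 'yaw': 0.01, 'n': 137, 'y': [-100.0, 101.0], 'L': -7.3, 'R': -5.7}
4.0 [536.2 112.  159.2] bf [38.7 78. ] [ 0.2 -0.2 -2.6]
index -1 is out of bounds for axis 0 with size 0
index -1 is out of bounds for axis 0 with size 0
scene 112 (array([535.8, 111.6]), array([73.1, 43.2]), 6.6, 202, 'z', array([113.3, 119.8, 126. ]))
scene 95 (array([535.8, 111. ]), array([73.2, 44.2]), 6.9, 374, 'z', array([ 96.7, 116.8, 130.3]))
```

servo_tool([
  [[0,0,-0.05,0,0,0,1],[0,0,-0.11,0,0,0,1],[0,0,-0.157,0,0,0,1],[0,0,-0.157,0,0,0,1],[-0.006,-0.0008,-0.157,0,0,0,1],[-0.0109,-0.0015,-0.157,0,0,0,1],[-0.0158,-0.0022,-0.157,0,0,0,1],[-0.0208,-0.0029,-0.157,0,0,0,1],[-0.0258,-0.0036,-0.157,0,0,0,1],[-0.0258,-0.0036,-0.157,0,0,0,1]],
])

```text
clock: 5.0
eef_pos: [524.2, 110.2, 81.9]
eef_rot: [3.139, 0.0, 1.706]
wrist_force: [5.8, -0.8, -0.2]
finger_gap: 23.6
finger_force: 60.0
```

```bash
python3 look.py scene
```

```text
scene {'xc': -8.8, 'yaw': 0.057, 'n': 141, 'y': [-103.0, 98.0], 'L': -13.3, 'R': -4.4}
5.05 [524.2 110.2  81.8] bf [26.6 77.9] [ 5.9 -0.2  0.1]
```

servo_tool([
  [[-0.005,-0.0007,0,0,0,0,1],[-0.01,-0.0014,0,0,0,0,1],[-0.014,-0.0019,0,0,0,0,1],[-0.014,-0.0019,0,0,0,0,1]],
])

```text
clock: 5.45
eef_pos: [519.0, 109.2, 82.0]
eef_rot: [3.134, 0.001, 1.706]
wrist_force: [16.5, -0.2, -6.6]
finger_gap: 23.7
finger_force: 60.1
```

```bash
python3 look.py scene
```

```text
scene {'xc': -11.2, 'yaw': 0.09, 'n': 131, 'y': [-102.0, 94.0], 'L': -18.3, 'R': -4.2}
5.5 [519.1 109.2  82. ] bf [21.4 77.6] [16.2  0.1 -7.9]
```

servo_tool([
  [[0.018,0.0025,0,0,0,0,1],[0.03,0.004,0.05,0,0,0,1],[0.035,0.004,0.12,0,0,0,1],[0.045,-0.04,0.13,0,0,0,1],[0.06,-0.13,0.13,0,0,0,1],[0.075,-0.22,0.13,0,0,0,1],[0.0846,-0.29,0.13,0,0,0,1],[0.0846,-0.3034,0.13,0,0,0,1],[0.0846,-0.3034,0.12,0,0,0,1],[0.0846,-0.3034,0.06,0,0,0,1]],
])

```text
clock: 6.5
eef_pos: [560.0, -41.7, 112.8]
eef_rot: [3.137, 0.001, 1.706]
wrist_force: [0.2, 0.5, -3.8]
finger_gap: 23.7
finger_force: 60.0
```

```bash
python3 look.py scene
```

```text
scene {'xc': -10.6, 'yaw': 0.095, 'n': 48, 'y': [-104.0, 95.0], 'L': -18.0, 'R': -3.2}
6.55 [557. -41. 106.] bf [ 38.4 -76.4] [ -3.   -0.4 -10. ]
```

servo_tool([
  [[0.0099,0.0014,0,0,0,0,1],[0.0099,0.0014,-0.02,0,0,0,1],[0.0099,0.0014,-0.06,0,0,0,1],[0.0099,0.0014,-0.06,0,0,0,1],[0.0,0.0,-0.06,0,0,0,1],[-0.006,-0.0008,-0.06,0,0,0,1],[-0.012,-0.0016,-0.06,0,0,0,1],[-0.018,-0.0025,-0.06,0,0,0,1],[-0.0238,-0.0033,-0.06,0,0,0,1],[-0.0238,-0.0033,-0.06,0,0,0,1]],
])

```text
clock: 7.55
eef_pos: [546.6, -44.2, 81.1]
eef_rot: [-3.142, 0.0, 1.706]
wrist_force: [0.7, 0.3, -2.8]
finger_gap: 23.5
finger_force: 60.0
```

```bash
python3 look.py scene
```

```text
scene {'xc': -12.8, 'yaw': 0.014, 'n': 57, 'y': [-103.0, 57.0], 'L': -13.9, 'R': -11.7}
7.6 [546.6 -44.2  81. ] bf [ 27.7 -78.1] [-0.5  0.2 -2.8]
```

servo_tool([
  [[-0.006,-0.0008,0,0,0,0,1],[-0.012,-0.0016,0,0,0,0,1],[-0.018,-0.0025,0,0,0,0,1],[-0.022,-0.003,0,0,0,0,1],[-0.022,-0.003,0,0,0,0,1]],
])

```text
clock: 8.1
eef_pos: [536.0, -45.5, 81.1]
eef_rot: [3.141, -0.0, 1.706]
wrist_force: [2.9, 1.2, -3.0]
finger_gap: 23.5
finger_force: 60.0
```

```bash
python3 look.py scene top
```

```text
scene {'xc': -17.0, 'yaw': -0.064, 'n': 97, 'y': [-97.0, 100.0], 'L': -12.0, 'R': -22.0}
top {'xc': -16.7, 'yaw': -0.077, 'n': 67, 'y': [-36.0, 95.0], 'L': -10.7, 'R': -22.7}
8.2 [536.  -45.6  81.1] bf [ 17. -78.] [ 2.4  1.6 -1.8]
```

Good progress. I'll push on to the wedge.

servo_tool([
  [[-0.005,-0.0007,0,0,0,0,1],[-0.01,-0.0014,0,0,0,0,1],[-0.014,-0.0019,0,0,0,0,1],[-0.014,-0.0019,0,0,0,0,1]],
])

```text
clock: 8.6
eef_pos: [530.2, -46.1, 81.4]
eef_rot: [3.137, -0.0, 1.705]
wrist_force: [11.2, 6.0, -6.6]
finger_gap: 23.6
finger_force: 60.0
```

```bash
python3 look.py scene
```

```text
scene {'xc': -19.6, 'yaw': -0.106, 'n': 94, 'y': [-97.0, 101.0], 'L': -11.4, 'R': -27.9}
8.65 [530.2 -46.1  81.3] bf [ 11.2 -77.8] [ 9.3  5.5 -6.2]
```

servo_tool([
  [[0.018,0.0025,0,0,0,0,1],[0.03,0.004,0.05,0,0,0,1],[0.035,0.004,0.12,0,0,0,1],[0.035,0.04,0.13,0,0,0,1],[0.03,0.12,0.13,0,0,0,1],[0.02,0.21,0.13,0,0,0,1],[0.0112,0.28,0.13,0,0,0,1],[0.0092,0.3162,0.13,0,0,0,1],[0.0092,0.3162,0.13,0,0,0,1],[0.0092,0.3162,0.08,0,0,0,1]],
])

```text
clock: 9.65
eef_pos: [534.9, 111.6, 123.0]
eef_rot: [3.137, 0.001, 1.707]
wrist_force: [1.6, 0.2, -3.4]
finger_gap: 23.7
finger_force: 60.0
```

servo_tool([
  [[0,0,-0.04,0,0,0,1],[0,0,-0.08,0,0,0,1],[0,0,-0.08,0,0,0,1],[-0.01,-0.0014,-0.08,0,0,0,1],[-0.017,-0.0023,-0.08,0,0,0,1],[-0.024,-0.0033,-0.08,0,0,0,1],[-0.031,-0.0043,-0.08,0,0,0,1],[-0.038,-0.0052,-0.08,0,0,0,1],[-0.0436,-0.006,-0.08,0,0,0,1],[-0.0436,-0.006,-0.08,0,0,0,1]],
])

```text
clock: 10.65
eef_pos: [511.9, 108.5, 81.5]
eef_rot: [3.14, 0.0, 1.706]
wrist_force: [4.4, 0.0, -0.6]
finger_gap: 23.9
finger_force: 60.0
```

```bash
python3 look.py scene
```

```text
scene {'xc': -23.0, 'yaw': 0.013, 'n': 156, 'y': [-101.0, 98.0], 'L': -24.1, 'R': -22.0}
10.7 [511.9 108.6  81.4] bf [14.2 78. ] [ 3.7 -0.1 -0.5]
```

servo_tool([
  [[-0.006,-0.0008,0,0,0,0,1],[-0.012,-0.0016,0,0,0,0,1],[-0.018,-0.0025,0,0,0,0,1],[-0.0238,-0.0033,0,0,0,0,1],[-0.0238,-0.0033,0,0,0,0,1]],
])

```text
clock: 11.2
eef_pos: [499.7, 106.9, 81.0]
eef_rot: [3.141, -0.0, 1.706]
wrist_force: [2.1, -0.5, -2.3]
finger_gap: 23.8
finger_force: 60.0
```

```bash
python3 look.py scene
```

```text
scene {'xc': -29.7, 'yaw': 0.089, 'n': 154, 'y': [-102.0, 95.0], 'L': -36.6, 'R': -22.7}
11.25 [499.8 106.9  81. ] bf [ 1.9 78. ] [ 2.9 -0.4 -2.9]
```

servo_tool([
  [[-0.005,-0.0007,0,0,0,0,1],[-0.01,-0.0014,0,0,0,0,1],[-0.01,-0.0014,0,0,0,0,1]],
])

```text
clock: 11.55
eef_pos: [494.4, 106.2, 80.9]
eef_rot: [-3.141, -0.0, 1.706]
wrist_force: [2.6, -0.8, -2.9]
finger_gap: 23.4
finger_force: 60.0
```

```bash
python3 look.py scene
```

```text
scene {'xc': -32.3, 'yaw': 0.131, 'n': 145, 'y': [-105.0, 94.0], 'L': -42.5, 'R': -22.1}
11.6 [494.4 106.2  80.9] bf [-3.5 78. ] [ 2.   0.3 -3.2]
```

servo_tool([
  [[0.018,0.0025,0,0,0,0,1],[0.035,0.005,0.05,0,0,0,1],[0.045,0.005,0.12,0,0,0,1],[0.055,-0.04,0.13,0,0,0,1],[0.07,-0.12,0.13,0,0,0,1],[0.085,-0.21,0.13,0,0,0,1],[0.1,-0.275,0.13,0,0,0,1],[0.1002,-0.301,0.13,0,0,0,1],[0.1002,-0.301,0.13,0,0,0,1],[0.1002,-0.301,0.08,0,0,0,1]],
])

```text
clock: 12.6
eef_pos: [546.3, -43.7, 123.1]
eef_rot: [3.137, 0.001, 1.706]
wrist_force: [-0.4, 1.1, -3.0]
finger_gap: 23.5
finger_force: 60.0
```

servo_tool([
  [[0,0,-0.04,0,0,0,1],[0,0,-0.08,0,0,0,1],[0,0,-0.08,0,0,0,1],[-0.01,-0.0014,-0.08,0,0,0,1],[-0.019,-0.0026,-0.08,0,0,0,1],[-0.028,-0.0039,-0.08,0,0,0,1],[-0.037,-0.0051,-0.08,0,0,0,1],[-0.046,-0.0063,-0.08,0,0,0,1],[-0.0535,-0.0074,-0.08,0,0,0,1],[-0.0535,-0.0074,-0.08,0,0,0,1]],
])

```text
clock: 13.6
eef_pos: [518.1, -48.1, 81.4]
eef_rot: [3.141, 0.0, 1.706]
wrist_force: [2.0, 1.7, -1.1]
finger_gap: 23.7
finger_force: 60.0
```

```bash
python3 look.py scene top
```

```text
scene {'xc': -37.0, 'yaw': -0.018, 'n': 105, 'y': [-101.0, 99.0], 'L': -35.6, 'R': -38.4}
top {'xc': -37.2, 'yaw': -0.036, 'n': 69, 'y': [-36.0, 101.0], 'L': -34.4, 'R': -40.0}
13.7 [518.1 -48.2  81.2] bf [ -1.1 -78.2] [ 1.6  0.9 -1.5]
```

servo_tool([
  [[-0.006,-0.0008,0,0,0,0,1],[-0.013,-0.0018,0,0,0,0,1],[-0.02,-0.0028,0,0,0,0,1],[-0.028,-0.0039,0,0,0,0,1],[-0.028,-0.0039,0,0,0,0,1]],
])

```text
clock: 14.2
eef_pos: [503.4, -50.1, 80.8]
eef_rot: [-3.14, 0.0, 1.706]
wrist_force: [-0.2, 0.1, -3.4]
finger_gap: 23.7
finger_force: 60.0
```

```bash
python3 look.py scene
```

```text
scene {'xc': -42.5, 'yaw': -0.151, 'n': 114, 'y': [-96.0, 100.0], 'L': -30.7, 'R': -54.2}
14.25 [503.6 -50.1  80.8] bf [-15.7 -78.1] [-0.1 -0.2 -3.5]
```

servo_tool([
  [[0.018,0.0025,0,0,0,0,1],[0.035,0.005,0.05,0,0,0,1],[0.04,0.005,0.12,0,0,0,1],[0.04,0.04,0.13,0,0,0,1],[0.035,0.12,0.13,0,0,0,1],[0.028,0.21,0.13,0,0,0,1],[0.023,0.28,0.13,0,0,0,1],[0.023,0.318,0.13,0,0,0,1],[0.023,0.318,0.13,0,0,0,1],[0.023,0.318,0.08,0,0,0,1]],
])

```text
clock: 15.25
eef_pos: [517.5, 109.4, 123.1]
eef_rot: [3.137, 0.0, 1.707]
wrist_force: [0.9, -0.4, -3.5]
finger_gap: 23.9
finger_force: 60.0
```

servo_tool([
  [[0,0,-0.04,0,0,0,1],[0,0,-0.08,0,0,0,1],[0,0,-0.08,0,0,0,1],[-0.012,-0.0017,-0.08,0,0,0,1],[-0.022,-0.003,-0.08,0,0,0,1],[-0.032,-0.0044,-0.08,0,0,0,1],[-0.042,-0.0058,-0.08,0,0,0,1],[-0.052,-0.0072,-0.08,0,0,0,1],[-0.0594,-0.0082,-0.08,0,0,0,1],[-0.0594,-0.0082,-0.08,0,0,0,1]],
])

```text
clock: 16.25
eef_pos: [485.5, 104.9, 81.1]
eef_rot: [-3.141, -0.0, 1.706]
wrist_force: [0.0, 0.0, -2.9]
finger_gap: 23.5
finger_force: 60.0
```

```bash
python3 look.py scene
```

```text
scene {'xc': -48.5, 'yaw': 0.028, 'n': 145, 'y': [-100.0, 100.0], 'L': -50.7, 'R': -46.3}
16.3 [485.6 105.   81. ] bf [-12.4  78. ] [ 0.1 -0.2 -3.7]
```

servo_tool([
  [[-0.006,-0.0008,0,0,0,0,1],[-0.012,-0.0016,0,0,0,0,1],[-0.018,-0.0025,0,0,0,0,1],[-0.018,-0.0025,0,0,0,0,1]],
])

```text
clock: 16.7
eef_pos: [476.5, 103.7, 80.9]
eef_rot: [-3.141, -0.0, 1.706]
wrist_force: [0.1, 0.1, -2.6]
finger_gap: 23.4
finger_force: 60.0
```

```bash
python3 look.py scene
```

```text
scene {'xc': -52.2, 'yaw': 0.125, 'n': 142, 'y': [-102.0, 98.0], 'L': -61.9, 'R': -42.5}
16.75 [476.5 103.7  80.9] bf [-21.5  78. ] [ 0.9  0.2 -2.1]
```

servo_tool([
  [[0.018,0.0025,0,0,0,0,1],[0.035,0.005,0.05,0,0,0,1],[0.045,0.005,0.12,0,0,0,1],[0.055,-0.04,0.13,0,0,0,1],[0.07,-0.12,0.13,0,0,0,1],[0.085,-0.21,0.13,0,0,0,1],[0.0962,-0.275,0.13,0,0,0,1],[0.0962,-0.3019,0.13,0,0,0,1],[0.0962,-0.3019,0.13,0,0,0,1],[0.0962,-0.3019,0.08,0,0,0,1]],
])

```text
clock: 17.75
eef_pos: [526.7, -46.9, 123.1]
eef_rot: [3.137, 0.001, 1.706]
wrist_force: [0.4, 0.6, -3.2]
finger_gap: 23.9
finger_force: 60.0
```

servo_tool([
  [[0,0,-0.04,0,0,0,1],[0,0,-0.08,0,0,0,1],[0,0,-0.08,0,0,0,1],[-0.01,-0.0014,-0.08,0,0,0,1],[-0.019,-0.0026,-0.08,0,0,0,1],[-0.028,-0.0039,-0.08,0,0,0,1],[-0.037,-0.0051,-0.08,0,0,0,1],[-0.046,-0.0063,-0.08,0,0,0,1],[-0.0535,-0.0074,-0.08,0,0,0,1],[-0.0535,-0.0074,-0.08,0,0,0,1]],
])

```text
clock: 18.75
eef_pos: [497.9, -51.1, 81.1]
eef_rot: [-3.141, 0.0, 1.706]
wrist_force: [-0.0, 0.8, -2.9]
finger_gap: 23.2
finger_force: 60.0
```

```bash
python3 look.py scene top
```

```text
scene {'xc': -55.9, 'yaw': -0.027, 'n': 110, 'y': [-99.0, 98.0], 'L': -53.8, 'R': -58.0}
top {'xc': -56.0, 'yaw': -0.053, 'n': 59, 'y': [-37.0, 100.0], 'L': -51.9, 'R': -60.1}
18.85 [498.1 -51.1  80.9] bf [-21.3 -78.3] [-1.2  0.1 -4. ]
```

The collar is out by about 12 mm on both sides, and the tail is still about 43 mm inside. Next I return the mallet to its pad.

servo_tool([
  [[0.018,0.0025,0,0,0,0,1],[0.03,0.004,0.05,0,0,0,1],[0.035,0.004,0.12,0,0,0,1],[0.035,0.03,0.16,0,0,0,1],[0.025,0.09,0.16,0,0,0,1],[0.01,0.17,0.16,0,0,0,1],[-0.005,0.25,0.16,0,0,0,1],[-0.02,0.33,0.16,0,0,0,1],[-0.035,0.41,0.16,0,0,0,1],[-0.05,0.49,0.16,0,0,0,1]],
])

```text
clock: 19.85
eef_pos: [473.2, 195.9, 161.0]
eef_rot: [-3.142, 0.0, 1.706]
wrist_force: [0.9, 0.6, -3.6]
finger_gap: 24.0
finger_force: 60.0
```

servo_tool([
  [[-0.014,0.08,0,0,0,0,1],[-0.029,0.16,0,0,0,0,1],[-0.043,0.23,0,0,0,0,1],[-0.055,0.29,0,0,0,0,1],[-0.0627,0.3196,0,0,0,0,1],[-0.0627,0.3196,0,0,0,0,1],[-0.0627,0.3196,0,0,0,0,1]],
])

```text
clock: 20.55
eef_pos: [442.1, 353.4, 160.7]
eef_rot: [-3.141, 0.001, 1.706]
wrist_force: [-0.2, -0.4, -3.1]
finger_gap: 23.5
finger_force: 60.0
```

```bash
python3 look.py scene; python3 - <<'E'
from look import *
D=np.load('last_scene.npz');P=D['P']
x,y=manip.read_state()['eef_pos'][:2]
for lo,hi in((70,95),(95,118),(112,135),(135,160)):
    m=W(P,x-50,x+50,y-50,y+50,lo,hi); print(lo,m.sum(),rect(P,m) if m.sum()>3 else '')
c=D['f'][80:230,260:460,::-1]; cv2.imwrite('pics/c2.png',cv2.resize(c,None,fx=3,fy=3))
E
```

```text
scene {'xc': -56.9, 'yaw': -0.053, 'n': 139, 'y': [-99.0, 101.0], 'L': -52.8, 'R': -61.1}
20.6 [442.3 353.  160.8] bf [-21.4 329.6] [ 0.6  0.2 -2. ]
70 63 (array([452. , 338.3]), array([76.5, 38.2]), 38.9, 63, 'z', array([86.6, 91.1, 94.5]))
95 148 (array([448.2, 339.1]), array([76.7, 36.6]), 32.0, 148, 'z', array([ 96.5, 106.7, 116.9]))
112 168 (array([441.5, 351.4]), array([72.5, 41. ]), 8.9, 168, 'z', array([113.3, 121.3, 132.2]))
135 68 (array([448., 349.]), array([34. , 22.3]), 55.4, 68, 'z', array([136.7, 147.6, 157.9]))
```

View pics/c2.png

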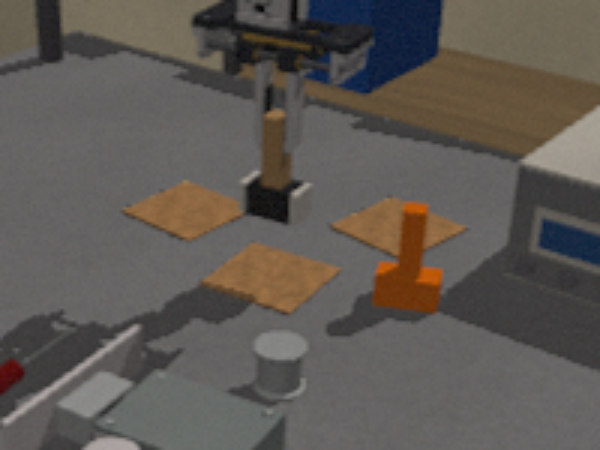

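The crop shows the mallet held upright at (275,190) over its pad, which appears at (272,277). Its head-top height of about 121 means it hasn't slipped in the grip. Now I lower it and release.

servo_tool([
  [[0,0,-0.06,0,0,0,1],[0,0,-0.12,0,0,0,1],[0,0,-0.145,0,0,0,1],[0,0,-0.155,0,0,0,1],[0,0,-0.16,0,0,0,1],[0,0,-0.162,0,0,0,1],[0,0,-0.162,0,0,0,1]],
])

```text
clock: 21.3
eef_pos: [442.3, 354.1, 80.9]
eef_rot: [3.14, -0.001, 1.706]
wrist_force: [0.2, -0.0, -2.4]
finger_gap: 23.5
finger_force: 60.0
```

servo_tool([
  [[0,0,-0.001,0,0,0,1],[0,0,-0.002,0,0,0,1],[0,0,-0.003,0,0,0,1],[0,0,-0.003,0,0,0,1]],
])

```text
clock: 21.7
eef_pos: [442.1, 354.0, 79.3]
eef_rot: [3.141, -0.0, 1.706]
wrist_force: [-3.1, -2.1, 4.9]
finger_gap: 23.6
finger_force: 60.0
```

Contact. I'll open the gripper and withdraw.

servo_tool([
  [[0,0,0,0,0,0,0.7],[0,0,0,0,0,0,0.4],[0,0,0,0,0,0,0],[0,0,0,0,0,0,0],[0,0,0,0,0,0,0],[0,0,0,0,0,0,0],[0,0,0,0,0,0,0],[0,0,0,0,0,0,0],[0,0,0,0,0,0,0],[0,0,0,0,0,0,0]],
])

```text
clock: 22.7
eef_pos: [441.9, 353.8, 78.4]
eef_rot: [-3.142, 0.0, 1.706]
wrist_force: [-0.4, -0.2, 0.6]
finger_gap: 93.4
finger_force: 0.0
```

servo_tool([
  [[0,0,0.03,0,0,0,0],[0,0,0.08,0,0,0,0],[0,0,0.16,0,0,0,0],[0,0,0.24,0,0,0,0],[-0.05,0.05,0.3,0,0,0,0],[-0.12,0.12,0.32,0,0,0,0],[-0.2,0.2,0.32,0,0,0,0],[-0.25,0.28,0.32,0,0,0,0],[-0.25,0.28,0.32,0,0,0,0],[-0.25,0.28,0.32,0,0,0,0]],
])

```text
clock: 23.7
eef_pos: [316.1, 494.4, 238.2]
eef_rot: [-3.141, 0.0, 1.708]
wrist_force: [0.5, -0.8, 0.1]
finger_gap: 93.9
finger_force: 0.0
```

```bash
python3 look.py scene top; python3 - <<'E'
from look import *
for n in('top','scene'):
    D=np.load('last_%s.npz'%n);P=D['P'];f=D['f'].astype(int)
    for nm,w,xy in [('handle',(400,500,300,420,112,126),(442,354)),('head',(380,520,280,420,33,48),(442,354)),('spool',(530,620,130,230,44,56),(575,178)),('can',(550,670,-170,-60,100,125),(614,-105)),('sd',(330,420,-80,130,12,40),(365,20))]:
        m=comp(W(P,*w),P,xy); print(nm,rect(P,m))
    cork=(f[...,0]-f[...,2]>35)&W(P,330,540,250,520,-6,14)
    print('cork',rect(P,comp(cork,P,(393,398))))
E
```

```text
scene {'xc': -57.1, 'yaw': -0.062, 'n': 137, 'y': [-99.0, 100.0], 'L': -52.3, 'R': -62.0}
top {'xc': -56.2, 'yaw': -0.056, 'n': 109, 'y': [-97.0, 100.0], 'L': -51.9, 'R': -60.5}
23.8 [317.5 493.2 238.3] bf [-125.8  485.5] [ 0.4  0.4 -0.3]
handle (array([443.1, 354.2]), array([23.5, 24.2]), 7.1, 71, 'z', array([114.1, 117.8, 120.8]))
head (array([443.2, 354.3]), array([70., 36.]), 7.8, 195, 'z', array([35.5, 38.7, 43.2]))
spool (array([577.1, 185.3]), array([51. , 50.3]), 0.2, 218, 'z', array([45.4, 48.7, 52.3]))
can (array([ 620.9, -105.7]), array([47.2, 46.9]), 32.2, 212, 'z', array([102.5, 108.2, 111.5]))
sd (array([367. ,  -5.6]), array([ 25.4, 108. ]), 1.2, 229, 'z', array([13.8, 21.3, 26.7]))
cork (array([437.8, 354.7]), array([120.9, 120.5]), 5.6, 1001, 'z', array([-1.3,  2.6,  6.9]))
handle (array([443.5, 351.2]), array([24. , 29.4]), 7.2, 42, 'z', array([113.6, 118. , 121.2]))
head (array([441.2, 352.4]), array([73.1, 40.4]), 9.6, 131, 'z', array([34.5, 40.2, 46. ]))
spool (array([574. , 182.7]), array([50. , 54.9]), 35.5, 156, 'z', array([47.3, 50.1, 52. ]))
can (array([ 619.7, -107.2]), array([49. , 49.6]), 68.5, 280, 'z', array([101.4, 109.9, 111.7]))
sd (array([366.2,  26.2]), array([ 25.3, 180.8]), 2.5, 243, 'z', array([13.1, 20.8, 26.2]))
cork (array([438.8, 356.8]), array([120.4, 126.4]), 7.4, 346, 'z', array([1.3, 4.1, 6.6]))
```

View pics/last_top.png

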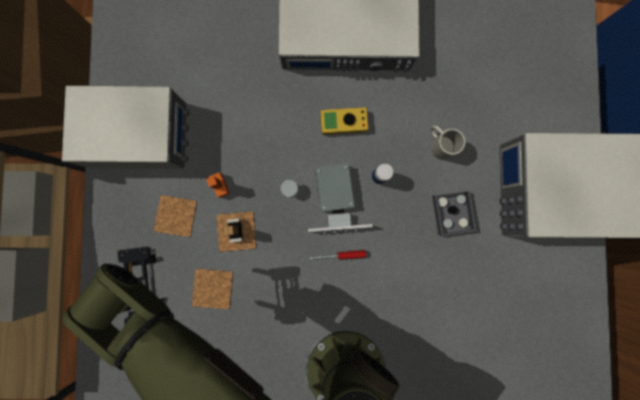

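The picture shows the collar at (340,220) clear of the mouth, the mallet upright on its pad at (236,230), and the bystanders unmoved. Handing in.

```bash
python3 -c "
from cell import manip
print(manip.sign_off())"
```

```text
the job is handed in; nothing more can be done
None
```

I handed the job in; the sign-off gave no verdict. The collar is about 11 mm or more clear of the mouth on both sides, the tail is about 43 mm inside, the mallet is upright on its pad about 5 mm off centre, and the can, spool and screwdriver measured unmoved, the multimeter and mug by eye.

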